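Clear the reader deck and hold its shutter half open

TASK

A steel canister has been left on the deck of the sample reader, in the way of its sliding shutter: lift it off by its top handle, set it down upright on the round rubber mat beside the reader without dropping it, and let go of it. Then take the shutter's upright grip and slide the shutter against its spring to half its travel, so that the first two rows of tubes are bare while the other two rows stay covered, never going farther, and hold it there: the program finishes with the fingers still holding the shutter half open, since it springs shut when let go. Leave the tube rack, the mouse and the bottle where they are.

Things in the scene. Friction and masses are not known exactly. Their poses are not given: they have to be found in the camera images.
- reader: white bench-top sample reader, fixed, 150 x 250 x 60 mm (x, y, z); origin at the centre of its underside. On its top (height 60 mm), under the shutter: 4 rows of 3 tubes, flush, 12 mm wide, row centres at y = -88, -64, -40, -16 mm in its frame. Its +y half is a bare steel deck over which the shutter opens. Guide rails along y at x = +/-56 mm, 8 mm wide, up to height 70 mm
- shutter (a joint): how far the shutter is open, in m: 0 shut (as at the start), 0.096 fully open, 0.048 half; it slides along the reader's +y axis. Its spring pushes it shut with about 4 N when shut, rising evenly by 1.1 N per cm: 9 N at half travel, 14 N fully open
- shutter_grip (a point): point to grip on the shutter's upright grip, 28 mm above the plate's top and on the middle of the grip. The grip is a plain grey block standing on the middle of the plate, 44 mm along the reader's x, 12 mm along its y (the sliding direction), rising 42 mm above the plate (its top 14 mm above this point). Axes as the reader's; moves with the shutter
- shutter_edge (a point): middle of the top of the shutter's trailing (-y) edge, which uncovers the rows one by one; axes as the reader's, moves with the shutter. The shutter is an aluminium plate 100 x 98 x 5 mm (x, y, z), its top 67 mm above the bench; when shut this edge is at y = -100 mm in the reader's frame, at half travel -52 mm, midway between the second and third rows
- handle (a point): centre of the crossbar of the canister's arch handle, the place to grip it: a flat dark steel bar 64 mm long along this point's x, 10 mm thick along its y, 14 mm high, with 36 mm free between it and the lid and 54 mm free between its two posts. It is fixed rigidly to the canister, on its axis, 138 mm above its underside
- canister_center (a point): centre of the loose closed steel canister, on its axis, 47.5 mm above its underside: a cylinder 72 mm in diameter (lid 75 mm) and 95 mm high without the handle, 145 mm with it, about 0.35 kg; z points up along its axis. It starts standing on the reader's deck, 60 mm above the bench
- mat: round flat black rubber mat, 140 mm in diameter, 4 mm thick, fixed on the bench to the left or right of the reader; origin at the centre of its underside
- rack: bystander: loose grey rack of capped tubes, 80 x 120 mm, 82 mm high, on the other side of the reader from the mat; origin at the centre of its underside
- mouse: bystander: loose white computer mouse, about 75 x 60 x 32 mm, beyond the reader; origin on its underside
- bottle: bystander: loose white bottle, 60 mm in diameter, 130 mm high, beyond the reader; origin at the centre of its underside
Mind the look-alikes: they are no part of the job. Leave any red or yellow look-alike of the part that bears handle alone.

How it is judged:
By the outcome, as a careful person would: the job done as asked, in the order asked, and still so for the second after the job is handed in, while the arm keeps its last pose, push and grip.
It also fails if it takes over 54 s, if anything falls off the work surface, if the arm or the gripper's body presses on something with over 40 N, if the wrist force passes 120 N, or if a joint passes its speed limit or range.

ROBOT

A 6-joint arm with a two-finger parallel gripper is mounted at the origin on the work surface. World frame = base frame: x ahead of the robot, y to its left, z up, the work surface at z = 0. Lengths are in m, angles in degrees, forces in N, time in s.
With the tool pointing down it reaches from about 0.375 to 0.925 m from the base axis. Payload 5.7 kg.
Tool frame: the origin (TCP) lies at the very end of the fingers, on their centre line; the grasp point (between the pads) lies 19 mm behind it; z points along the fingers, y is the direction in which the jaws open and shut (so a half turn about z gives the same grasp; the last joint's range is limited). The gripper opens to 85 mm and grips with 20 to 120 N. Pads are 22 mm wide; open, the fingers measure 114 mm over their backs; the gripper's body (76 mm by 85 mm) begins 54 mm behind the grasp point. The pads swing forward as they close: fully open they stand 13 mm farther back than shut.
Start: joints at [-70.881, 20.558, 86.54, -0, 72.909, -6.595], TCP at [0.26, -0.541, 0.231] pointing down, gripper open.
Joint ranges: [-170.27, 170.27], [-57.76, 135], [12.27, 136.19], [-55.21, 235.2], [11.17, 155.16], [-170.74, 170.74]. Speed limits (degrees/s): [136.94, 136.94, 180, 180, 180, 180].

INTERFACE

Orientations are given as a 3x3 rotation matrix whose columns are the frame's x, y, z axes.
In Python, from cell import robot, jaws, status, viewer, sign_off, look_for, landmark_of gives the robot as it stands. Calls block until the motion is done:
- robot.move_to(position, orientation): joint-space move of the TCP to a pose.
- robot.move_straight(position, speed=0.15, orientation=None): straight line of the TCP; orientation=None keeps the orientation; speed is the mean speed in m/s.
- robot.move_joints(angles): joint-space move.
- jaws.command_gripper(opening, force=None): opening from 0.0 (shut) to 1.0 (fully open); force is the grip in N (None keeps the last); returns when the fingers have stopped.
- robot.wait(seconds).
- robot.inverse_kinematics(position, orientation): joint angles nearest the present ones, or None.
- status.read_state(): the state.
- viewer.capture(name): name is "scene" or "top"; returns a dict with "color" (420x560x3 uint8, blue, green, red), "vertical_fov" (degrees; the focal length in pixels is half the picture's height over the tangent of half this angle, whatever the lens; pixels are square), "cx", "cy" (the principal point, pixels), "xyz" and "rotation" of the camera in the world. Camera axes: x right, y down, z forward; pixel columns grow to the right and rows downward; lengths in m; the calibration is good to about 2 mm. A picture is of the moment at which its call begins. There is no depth.
A pose or a line that the arm cannot do raises robot.MotionError and nothing moves.
- sign_off(): hands the job in, once; it reports no verdict.
Trained networks look in the newest picture that a camera, given by its name, has taken for a name from the list of things; names that differ only in an ending like _2 or _b are one class to them, and where a whole thing is asked for, a point or a joint stands for the part that bears it (a point fixed in the world has none). Each returns a list of dicts, best first, with "conf" (0 to 1); they miss things now and then, are a little off and sometimes report something else, mostly with a low value. They report only what shows in the picture. A call takes as long as a camera call. They do not tell look-alikes from the thing itself.
- look_for(name, camera): "at" ([x, y, z] in m, in the coordinates of the camera as it stood for that picture, good to about 4 mm: the middle of the surface that is visible of it).
- landmark_of(name, camera): "at" ([x, y, z] in m, in the coordinates of the camera as it stood for that picture, good to about 4 mm: a listed point, or the origin of a listed thing).
The state is a dict: "t": time; "joint_pos": joint angles; "dq": joint speeds; "tau": joint torques, N m; "eef_pos": TCP position; "tcp_rot": TCP orientation; "contact_force": force on the tool from outside, world axes, zero at the start; "ft_torque": the same for the moment, N m; "opening": opening from 0.0 (shut) to 1.0 (fully open).
Only numpy, scipy, OpenCV 4.12 (cv2) and the standard library are available. Lean on these libraries where they do the work, as an engineer would, in place of code of your own. Each camera call takes 0.05 s, during which the arm holds its last target.

## Working session

There is one attempt and no reset: what is moved stays moved. The work goes in short steps, each a Python script; the robot and the scene stay as the last script left them, time stands still between calls to the robot, and variables do not carry over. Pictures are saved under pics/ and viewed, and the job is handed in when it is done.

```bash
mkdir -p pics; ls
cat > h.py <<'E'
import numpy as np, cv2
from cell import robot, jaws, status, viewer, sign_off, look_for, landmark_of
def cap(n,f=None):
    c=viewer.capture(n)
    if f: cv2.imwrite('pics/'+f,c['color'])
    return c
def W(c,p): return np.array(c['xyz'])+np.array(c['rotation'])@np.array(p)
def proj(c,p):
    q=np.array(c['rotation']).T@(np.array(p)-np.array(c['xyz'])); h=c['color'].shape[0]
    f=h/2/np.tan(np.radians(c['vertical_fov'])/2); return np.array([c['cx']+f*q[0]/q[2],c['cy']+f*q[1]/q[2]])
def ray(c,u,v,z):
    h=c['color'].shape[0]; f=h/2/np.tan(np.radians(c['vertical_fov'])/2)
    d=np.array(c['rotation'])@np.array([(u-c['cx'])/f,(v-c['cy'])/f,1.]); o=np.array(c['xyz'])
    return o+d*(z-o[2])/d[2]
E
python3 - <<'E'
from h import *
np.set_printoptions(precision=4,suppress=True)
for n in ['scene','top']:
    c=cap(n,n+'0.png'); print(n,c['xyz'],c['rotation'],c['vertical_fov'],c['cx'],c['cy'])
    for k in ['reader','shutter_grip','shutter_edge','handle','canister_center','mat','rack','mouse','bottle']:
        for r in landmark_of(k,n)[:3]:
            w=W(c,r['at']); print(k,round(r['conf'],2),w,proj(c,w), [a for a in r if a not in('conf','at')])
print(status.read_state())
E
```

```text
pics
scene [ 1.2382 -0.1689  0.706 ] [[ 0.2496  0.6306 -0.7349]
 [ 0.9682 -0.1744  0.1792]
 [-0.0152 -0.7563 -0.6541]] 56.60770248129508 277.70324137642757 207.58196125245755
reader 0.56 [ 0.5943 -0.0268  0.0031] [272.658  248.5543] []
shutter_grip 0.87 [ 0.5987 -0.0773  0.0947] [250.5977 226.503 ] []
shutter_grip 0.47 [0.5945 0.0302 0.1053] [295.5658 213.4641] []
shutter_edge 0.82 [ 0.6027 -0.1266  0.0688] [230.4578 239.8226] []
handle 0.93 [0.5979 0.0293 0.2004] [296.2501 181.4859] []
handle 0.82 [ 0.4462 -0.0553  0.1405] [245.9795 170.845 ] []
handle 0.6 [0.4387 0.0461 0.1362] [284.4575 164.3236] []
canister_center 0.92 [ 0.4535 -0.0581  0.0492] [247.8328 200.9314] []
canister_center 0.84 [0.5938 0.0326 0.1042] [296.4388 213.453 ] []
canister_center 0.72 [0.4329 0.0503 0.0446] [285.5118 190.7551] []
rack 0.88 [ 0.521  -0.3152 -0.0029] [152.41   251.7722] []
rack 0.23 [ 0.6035 -0.1253  0.065 ] [231.2672 241.1434] []
mouse 0.87 [0.7877 0.1445 0.0018] [370.4761 296.7212] []
bottle 0.75 [ 0.7752 -0.1541 -0.0011] [233.886  323.8793] []
top [0.4167 0.014  1.3462] [[-0.0033 -0.9858  0.16
[... 814 characters left out ...]
22  -0.3091 -0.0055] [399.3206 256.0115] []
mouse 0.77 [ 0.784   0.1453 -0.0003] [223.3709 156.8515] []
bottle 0.76 [ 0.7806 -0.1601 -0.0026] [339.0703 158.1089] []
{'t': 1.0, 'joint_pos': array([-70.8801,  20.557 ,  86.5412,  -0.0006,  72.9098,  -6.5962]), 'dq': array([-0.1244,  0.097 ,  0.052 , -0.0958,  0.0012,  0.0237]), 'tau': array([  0.0008, -52.7594, -27.9053,  -0.0004,   0.0015,  -0.    ]), 'eef_pos': array([ 0.2603, -0.5405,  0.2313]), 'tcp_rot': array([[ 0.901 ,  0.4339, -0.0001],
       [ 0.4339, -0.901 ,  0.0001],
       [ 0.    , -0.0001, -1.    ]]), 'contact_force': array([ 0.9482,  0.183 , -0.2996]), 'ft_torque': array([0.0225, 0.0251, 0.0358]), 'opening': 1.0017435441285754}
```

View pics/scene0.png

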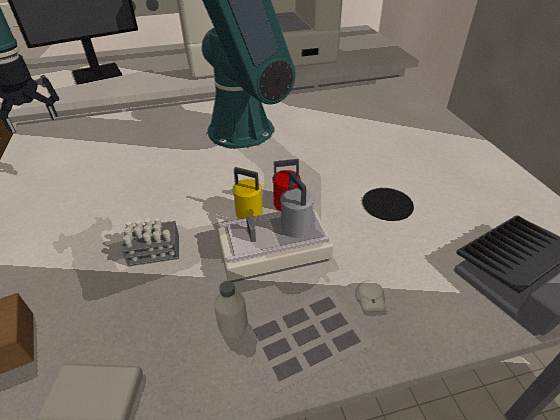

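View pics/top0.png

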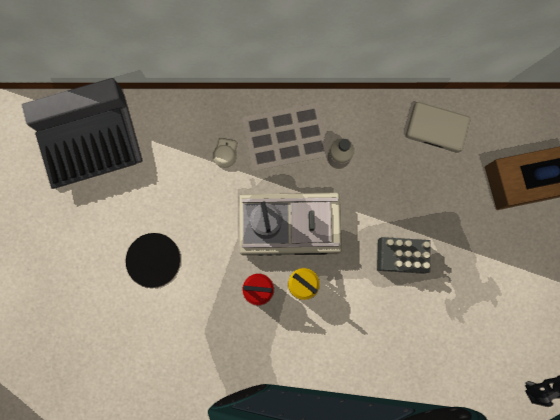

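Run:
```python
import cv2
a=cv2.imread('pics/top0.png')[180:320,230:350]; b=cv2.imread('pics/scene0.png')[140:300,200:340]
cv2.imwrite('pics/tz.png',cv2.resize(a,None,fx=5,fy=4.2,interpolation=2)[:, :]) if 0 else cv2.imwrite('pics/tz.png',cv2.resize(a,None,fx=4,fy=4,interpolation=2))
cv2.imwrite('pics/sz.png',cv2.resize(b,None,fx=3.7,fy=3.7,interpolation=2))
```

```text
(no output)
```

View pics/tz.png

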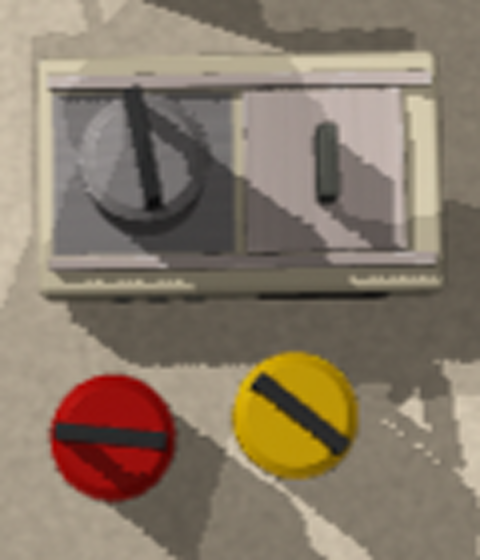

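View pics/sz.png

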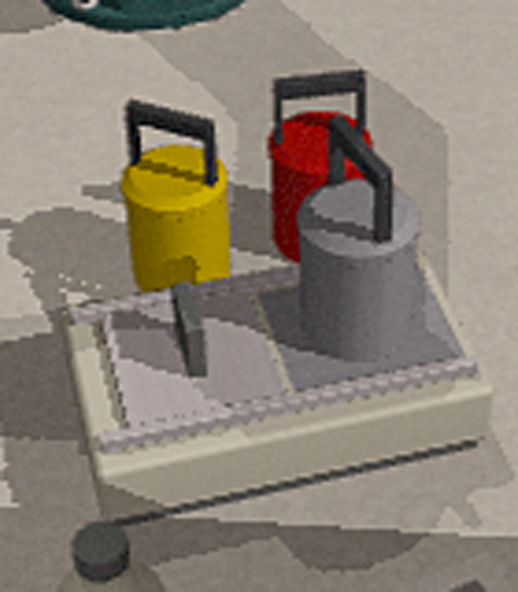

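The silver canister stands on the deck at about (267,216) in the top view, with the red and yellow look-alikes in front of the reader. The mat is at (153,260). The shutter grip is at (311,220), and +y of the reader points to world +y. Next I'll work out the yaws from the pixels.

Run:
```python
from h import *
np.set_printoptions(precision=4,suppress=True)
c=cap('top')
def r(x,y,z): return ray(c,230+x/4-.4,180+y/4-.4,z)
a,b=r(133,88,.205),r(154,207,.205); d=b-a; print('bar',a,b,(a+b)/2,np.linalg.norm(d),np.degrees(np.arctan2(d[1],d[0])))
for p,q,z in [((40,60),(432,55),.06),((50,80),(432,72),.07),((50,265),(435,258),.07)]:
    a,b=r(*p,z),r(*q,z); d=a-b; print(a,b,np.degrees(np.arctan2(d[1],d[0]))-90)
a,b=r(328,125,.109),r(328,203,.109); print('grip',a,b,(a+b)/2)
# mat: ellipse fit
g=cv2.cvtColor(c['color'],cv2.COLOR_BGR2GRAY)
m=((g<30)*255).astype('uint8'); m[:, :110]=0; m[:,195:]=0; m[:220]=0; m[300:]=0
n,l,s,ce=cv2.connectedComponentsWithStats(m); i=1+np.argmax(s[1:,4]); print(s[i],ray(c,*ce[i],.004))
# grip long edge
m=np.zeros_like(g); 
cv2.imwrite('pics/gz.png',cv2.resize(c['color'][195:245,285:335],None,fx=12,fy=12,interpolation=cv2.INTER_NEAREST))
L=[]
for n in ['scene','top']*3:
    c=cap(n)
    for k in ['reader','shutter_grip','shutter_edge','handle','mat','canister_center']:
        for q in landmark_of(k,n)[:4]:
            w=W(c,q['at'])
            if (k in('handle','canister_center') and w[0]<.52) or (k=='reader' and abs(w[1])>.1) or q['conf']<.5: continue
            L.append((k,n,w))
for k in ['reader','shutter_grip','shutter_edge','handle','mat','canister_center']:
  for n in ['scene','top']:
    v=[w for a,b,w in L if a==k and b==n]
    if v: print(k,n,len(v),np.mean(v,0),np.std(v,0))
```

```text
bar [0.6262 0.037  0.205 ] [0.5602 0.0255 0.205 ] [0.5932 0.0313 0.205 ] 0.06700889706707919 -170.10554967184547
[0.6706 0.0978 0.06  ] [ 0.6732 -0.1462  0.06  ] 0.6110642843170808
[0.6561 0.0909 0.07  ] [ 0.6606 -0.1447  0.07  ] 1.084448630314995
[0.5419 0.09   0.07  ] [ 0.5455 -0.1439  0.07  ] 0.8827887703129846
grip [ 0.6211 -0.0772  0.109 ] [ 0.5743 -0.0765  0.109 ] [ 0.5977 -0.0768  0.109 ]
[ 126  233   54   54 2236] [0.5134 0.3214 0.004 ]
reader scene 3 [ 0.5978 -0.0262  0.0034] [0.0012 0.0004 0.001 ]
reader top 3 [ 0.5988 -0.0301  0.    ] [0.0004 0.0021 0.0007]
shutter_grip scene 3 [ 0.5996 -0.0764  0.0986] [0.0014 0.0005 0.0013]
shutter_grip top 3 [ 0.6013 -0.0777  0.0948] [0.0012 0.0008 0.0016]
shutter_edge scene 5 [ 0.6209 -0.1698  0.042 ] [0.0837 0.0731 0.0333]
shutter_edge top 4 [ 0.6028 -0.0999  0.0502] [0.0017 0.0403 0.0295]
handle scene 3 [0.5952 0.0292 0.1981] [0.0001 0.0014 0.0009]
handle top 3 [0.5957 0.0278 0.1985] [0.0011 0.0008 0.0008]
mat scene 3 [ 0.5102  0.3256 -0.002 ] [0.0006 0.0001 0.002 ]
mat top 3 [0.513  0.3239 0.0036] [0.0012 0.0003 0.0011]
canister_center scene 1 [0.5934 0.0311 0.1046] [0. 0. 0.]
canister_center top 3 [0.597  0.0348 0.1077] [0.0003 0.0017 0.0004]
```

View pics/gz.png

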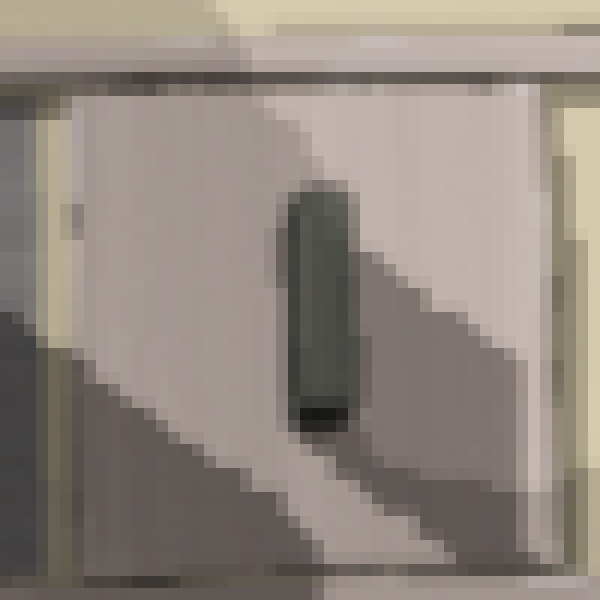

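```bash
cat >> h.py <<'E'
def R(yaw,s=-1):
    t=np.radians(yaw); y=s*np.array([-np.sin(t),np.cos(t),0]); z=np.array([0,0,-1.]); return np.column_stack([np.cross(y,z),y,z])
def st(tag=''):
    s=status.read_state(); print(tag,'t %.2f'%s['t'],np.round(s['eef_pos'],4),'F',np.round(s['contact_force'],1),'op %.3f'%s['opening'],np.round(s['joint_pos'],0)); return s
E
python3 - <<'E'
from h import *
st()
for s in(-1,1):
    for p,y in [((.595,.0295,.30),9.9),((.595,.0295,.179),9.9),((.512,.324,.2),9.9),((.599,-.078,.08),.8)]:
        print(s,p,robot.inverse_kinematics(np.array(p),R(y,s)))
E
```

```text
t 3.15 [ 0.2603 -0.5405  0.2313] F [ 1.4 -0.   0.3] op 0.999 [-71.  21.  87.  -0.  73.  -7.]
-1 (0.595, 0.0295, 0.3) [-3.80308741e+00  1.71869228e+01  8.16685211e+01 -2.54444375e-14
  8.11445560e+01  7.62969126e+01]
-1 (0.595, 0.0295, 0.179) [-3.80308741e+00  2.30961446e+01  9.05871129e+01 -2.54444375e-14
  6.63167424e+01  7.62969126e+01]
-1 (0.512, 0.324, 0.2) [ 2.57966648e+01  2.26790367e+01  8.79311055e+01 -2.54444375e-14
  6.93898578e+01  1.05896665e+02]
-1 (0.599, -0.078, 0.08) [-1.39686691e+01  3.04235427e+01  9.46047148e+01 -2.54444375e-14
  5.49717425e+01  7.52313309e+01]
1 (0.595, 0.0295, 0.3) [-3.80308741e+00  1.71869228e+01  8.16685211e+01 -2.54444375e-14
  8.11445560e+01 -1.03703087e+02]
1 (0.595, 0.0295, 0.179) [-3.80308741e+00  2.30961446e+01  9.05871129e+01 -2.54444375e-14
  6.63167424e+01 -1.03703087e+02]
1 (0.512, 0.324, 0.2) [ 2.57966648e+01  2.26790367e+01  8.79311055e+01 -2.54444375e-14
  6.93898578e+01 -7.41033352e+01]
1 (0.599, -0.078, 0.08) [-1.39686691e+01  3.04235427e+01  9.46047148e+01 -2.54444375e-14
  5.49717425e+01 -1.04768669e+02]
```

Run:
```python
from h import *
robot.move_to(np.array([.595,.0295,.31]),R(9.9)); st()
robot.move_straight(np.array([.595,.0295,.181]),speed=.1); st()
cap('scene','s1.png'); cap('top','t1.png')
a=cv2.imread('pics/s1.png')[120:270,210:360]; b=cv2.imread('pics/t1.png')[170:300,210:340]
cv2.imwrite('pics/st1.png',np.hstack([cv2.resize(a,(400,400)),cv2.resize(b,(400,400))]))
```

```text
t 5.52 [0.595  0.0286 0.3098] F [-0.5  0.4 -0. ] op 0.996 [-4. 17. 81. -0. 82. 76.]
 t 6.96 [0.5955 0.0295 0.1817] F [ 0.3 -0.1  0.6] op 1.001 [-4. 23. 90. -0. 67. 76.]
```

View pics/st1.png

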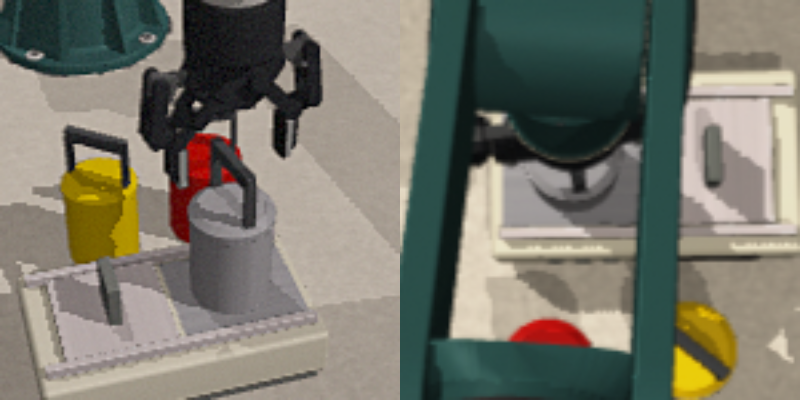

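The fingers straddle the silver canister's bar: tips at about (180,185) and (285,150) in the left crop, bar centre at (232,165). I'll grip and lift a little.

Run:
```python
from h import *
jaws.command_gripper(0.0,force=60); st('grip')
robot.move_straight(np.array([.595,.0295,.201]),speed=.05); st('lift')
c=cap('scene','s2.png')
for k in ['handle','canister_center']:
  for q in landmark_of(k,'scene'): print(k,q['conf'],W(c,q['at']))
cv2.imwrite('pics/s2z.png',cv2.resize(c['color'][120:270,210:360],(600,600)))
```

```text
grip t 7.74 [0.595  0.0296 0.181 ] F [ 1.1  0.5 -0.3] op 0.106 [-4. 23. 90.  0. 67. 76.]
lift t 8.29 [0.5951 0.0295 0.2013] F [-1.1  0.  -3.6] op 0.097 [-4. 22. 89. -0. 69. 76.]
handle 0.81 [0.43795974 0.051878   0.14313304]
handle 0.75 [0.59583346 0.02797658 0.21972559]
handle 0.59 [ 0.44747427 -0.05338328  0.14029807]
canister_center 0.84 [ 0.4556461  -0.05811801  0.05154395]
canister_center 0.73 [0.59593213 0.0314941  0.12273349]
canister_center 0.56 [0.43582412 0.04746465 0.04372654]
```

View pics/s2z.png

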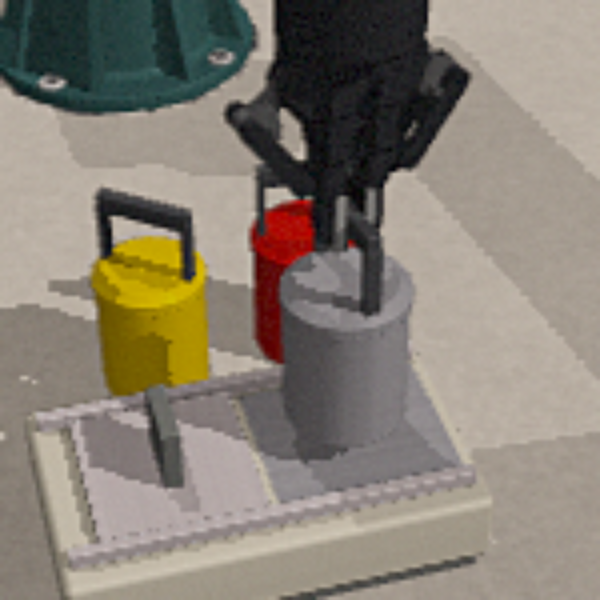

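The canister is held upright and lifted 20 mm clear of the deck. Now over to the mat.

Run:
```python
from h import *
robot.move_straight(np.array([.595,.0295,.245]),speed=.1)
robot.move_straight(np.array([.512,.323,.235]),speed=.15); st()
robot.move_straight(np.array([.512,.323,.140]),speed=.08); s=st()
c=cap('scene','s3.png')
for k in ['handle','canister_center','mat']:
  for q in landmark_of(k,'scene'): print(k,q['conf'],W(c,q['at']))
cv2.imwrite('pics/s3z.png',cv2.resize(c['color'][100:260,310:470],(600,600)))
```

```text
t 11.22 [0.5123 0.3224 0.235 ] F [-0.4  0.2 -3.9] op 0.101 [ 26.  21.  86.  -0.  74. 106.]
 t 12.55 [0.5125 0.3232 0.1406] F [-0.2  0.4 -2.7] op 0.102 [ 26.  26.  92.  -0.  62. 106.]
handle 0.65 [ 0.44700188 -0.05575647  0.13926134]
handle 0.61 [0.51545356 0.32206895 0.15959599]
handle 0.61 [0.43597916 0.05046735 0.13916222]
canister_center 0.92 [0.4319406  0.05074366 0.04409575]
canister_center 0.73 [0.51390532 0.32416042 0.06314622]
canister_center 0.7 [ 0.45586833 -0.0595327   0.05060094]
mat 0.81 [ 0.51173153  0.32226422 -0.00143496]
```

View pics/s3z.png

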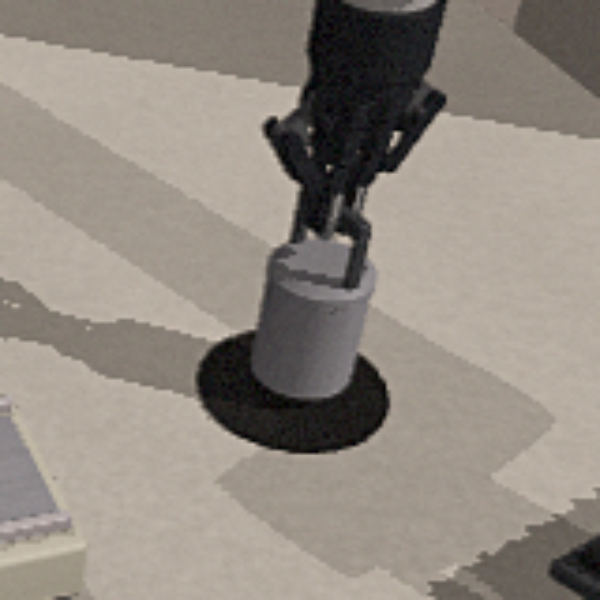

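The canister is upright about 15 mm above the mat's middle. I'll lower it until it touches.

Run:
```python
from h import *
for z in [.130,.128,.1265,.1255,.1245,.1235,.1225,.1215]:
    robot.move_straight(np.array([.512,.323,z]),speed=.03); s=st()
    if s['contact_force'][2]>1.5: break
jaws.command_gripper(0.6); st('open')
robot.wait(.2)
robot.move_straight(np.array([.512,.323,.25]),speed=.12); st('up')
c=cap('scene','s4.png')
for k in ['handle','canister_center','mat']:
  for q in landmark_of(k,'scene'): print(k,q['conf'],W(c,q['at']))
cv2.imwrite('pics/s4z.png',cv2.resize(c['color'][100:260,310:470],(600,600)))
```

```text
t 13.23 [0.5118 0.3229 0.1296] F [-0.  -0.6 -1.7] op 0.104 [ 26.  27.  92.   0.  61. 106.]
 t 13.48 [0.5119 0.323  0.1279] F [-0.3  0.8 -3.1] op 0.103 [ 26.  27.  92.   0.  61. 106.]
 t 13.73 [0.5119 0.323  0.1264] F [ 1.5 -0.5 -2.9] op 0.100 [ 26.  27.  92.  -0.  61. 106.]
 t 13.98 [0.512  0.323  0.1255] F [ 0.   0.4 -4.2] op 0.108 [ 26.  27.  92.   0.  60. 106.]
 t 14.23 [0.5123 0.3233 0.1249] F [-0.4  1.3  2. ] op 0.108 [ 26.  27.  92.   0.  60. 106.]
open t 14.72 [0.512  0.323  0.1245] F [ 0.5 -0.   1.2] op 0.604 [ 26.  27.  92.  -0.  60. 106.]
up t 16.12 [0.5114 0.3227 0.2491] F [0.5 0.6 0.7] op 0.604 [ 26.  20.  85.  -0.  75. 106.]
handle 0.9 [0.51223317 0.32007324 0.14401567]
handle 0.58 [ 0.4465359  -0.05539373  0.14156596]
handle 0.3 [ 0.60290693 -0.07727511  0.09809407]
handle 0.17 [ 0.77651839 -0.15504995  0.00082971]
canister_center 0.8 [0.51399872 0.32669971 0.04875444]
canister_center 0.77 [0.43589856 0.04859705 0.04471755]
```

View pics/s4z.png

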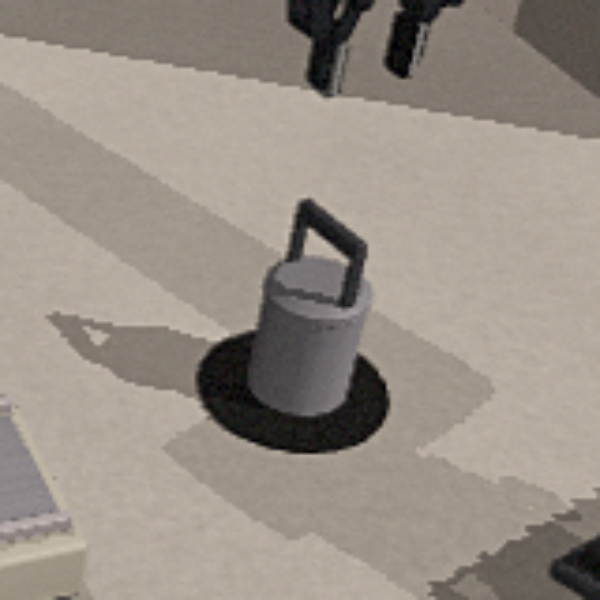

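The canister stands upright on the mat and has been released; the fingers are clear. Now the shutter grip.

Run:
```python
from h import *
np.set_printoptions(precision=4,suppress=True)
Q=R(0.8)
robot.move_to(np.array([.599,-.077,.20]),Q); st()
robot.move_straight(np.array([.599,-.077,.115]),speed=.12); st()
c=cap('scene','s5.png')
for q in landmark_of('shutter_grip','scene')[:1]: print(q['conf'],W(c,q['at']))
cv2.imwrite('pics/s5z.png',cv2.resize(c['color'][140:290,190:340],(600,600)))
```

```text
t 17.84 [ 0.5992 -0.0759  0.2002] F [-0.6  0.8 -0.8] op 0.599 [-14.  23.  88.   0.  69.  75.]
 t 18.70 [ 0.5996 -0.0769  0.1156] F [ 0.1 -0.7  0.9] op 0.598 [-14.  28.  93.  -0.  59.  75.]
0.6 [ 0.5991 -0.0793  0.0945]
```

View pics/s5z.png

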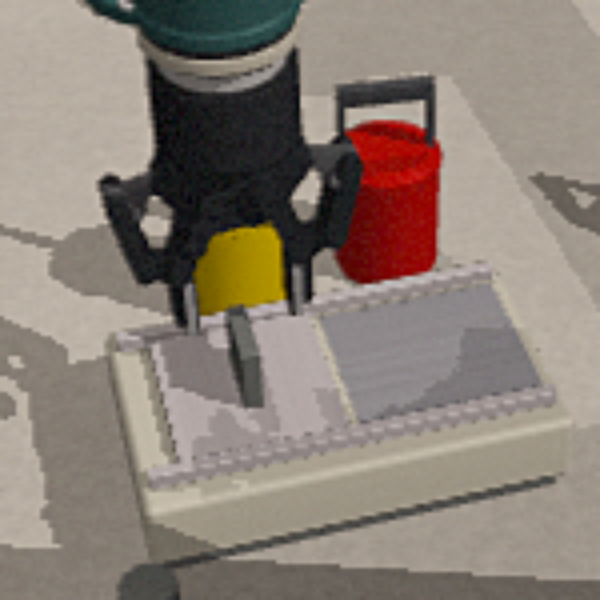

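The fingers straddle the grip block at about (245,350) in the crop. I'll descend, close, and find the shut stop by force.

Run:
```python
from h import *
robot.move_straight(np.array([.599,-.0775,.079]),speed=.06); st()
jaws.command_gripper(0.0,force=70); robot.wait(.2); st('grip')
for y in [-.0775,-.078,-.0785,-.079,-.0795,-.080,-.0805,-.081]:
    robot.move_straight(np.array([.599,y,.079]),speed=.03)
    f=[]; p=[]
    for _ in range(6):
        robot.wait(.02); s=status.read_state(); f.append(s['contact_force']); p.append(s['eef_pos'])
    print(y,np.round(np.mean(p,0),4),np.round(np.mean(f,0),1))
    if np.mean(f,0)[1]>8: break
```

```text
t 19.55 [ 0.5991 -0.0775  0.0789] F [ 0.8  0.2 -0. ] op 0.595 [-14.  31.  95.   0.  55.  75.]
grip t 20.19 [ 0.5993 -0.0781  0.0795] F [-0.7 -4.   6.9] op 0.129 [-14.  30.  95.  -0.  55.  75.]
-0.0775 [ 0.5993 -0.0781  0.0795] [-1.8 -4.4  5.6]
-0.078 [ 0.5993 -0.0782  0.0795] [-1.6 -2.9  5.7]
-0.0785 [ 0.5993 -0.0782  0.0795] [-1.  -1.   6.3]
-0.079 [ 0.5993 -0.0783  0.0795] [-1.3  0.7  6.2]
-0.0795 [ 0.5993 -0.0783  0.0795] [-1.1  2.3  6.4]
-0.08 [ 0.5993 -0.0783  0.0795] [-0.5  4.4  7.1]
-0.0805 [ 0.5993 -0.0783  0.0795] [-0.1  6.4  6.9]
-0.081 [ 0.5993 -0.0783  0.0795] [-0.3  7.9  7.4]
```

Shut, the gripped shutter holds the actual TCP at y = -0.0782. The arm gives about 0.25 mm/N, so I'll go by the measured TCP and creep up to half travel.

Run:
```python
from h import *
y0=-.0782; d=np.array([-np.sin(np.radians(.8)),np.cos(np.radians(.8))])
p0=np.array([.599,y0])
def go(u,v):
    p=p0+d*u; robot.move_straight(np.array([p[0],p[1],.0797]),speed=v)
    q=[];f=[]
    for _ in range(4):
        robot.wait(.03); s=status.read_state(); q.append(s['eef_pos']); f.append(s['contact_force'])
    q=np.mean(q,0); a=(q[1]-y0); print('cmd %.4f act %.4f'%(u,a),np.round(q,4),np.round(np.mean(f,0),1),'op %.3f t %.1f'%(s['opening'],s['t'])); return a
go(.02,.03); a=go(.038,.03); u=.038
while a<.0465 and u<.053:
    u+=min(.003,(.047-a)); a=go(u,.015)
print(u)
for n in ['scene','top']:
    c=cap(n,n+'6.png')
    for k in ['shutter_edge','shutter_grip']:
        for q in landmark_of(k,n)[:2]: print(n,k,q['conf'],np.round(W(c,q['at']),4))
    z=c['color'][150:270,200:320] if n=='scene' else c['color'][180:270,230:350]
    cv2.imwrite('pics/%s6z.png'%n,cv2.resize(z,None,fx=5,fy=5,interpolation=2))
```

```text
cmd 0.0200 act 0.0193 [ 0.599  -0.0589  0.0796] [-0.1 -5.9  1.1] op 0.129 t 24.0
cmd 0.0380 act 0.0368 [ 0.5988 -0.0414  0.0796] [ 0.4 -7.7  1.3] op 0.127 t 24.9
cmd 0.0410 act 0.0397 [ 0.5988 -0.0385  0.0796] [-0.1 -8.2  0.8] op 0.130 t 25.4
cmd 0.0440 act 0.0426 [ 0.5987 -0.0356  0.0796] [-0.4 -8.1  0.5] op 0.129 t 25.9
cmd 0.0470 act 0.0455 [ 0.5987 -0.0327  0.0796] [ 0.2 -8.7  0.8] op 0.133 t 26.4
cmd 0.0485 act 0.0469 [ 0.5987 -0.0313  0.0796] [-0.6 -8.7  0.8] op 0.127 t 26.8
0.0484653529315003
scene shutter_edge 0.71 [ 0.6015 -0.0773  0.0701]
scene shutter_grip 0.94 [ 0.602  -0.0303  0.0972]
top shutter_edge 0.67 [ 0.6033 -0.0802  0.07  ]
```

View pics/scene6z.png

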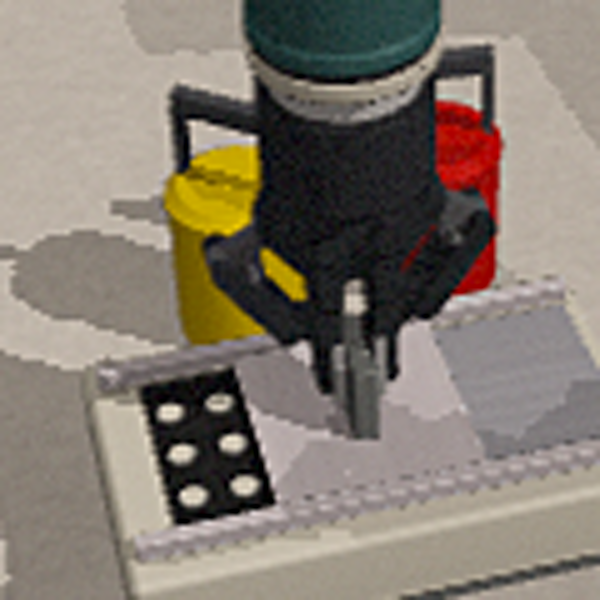

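View pics/top6z.png

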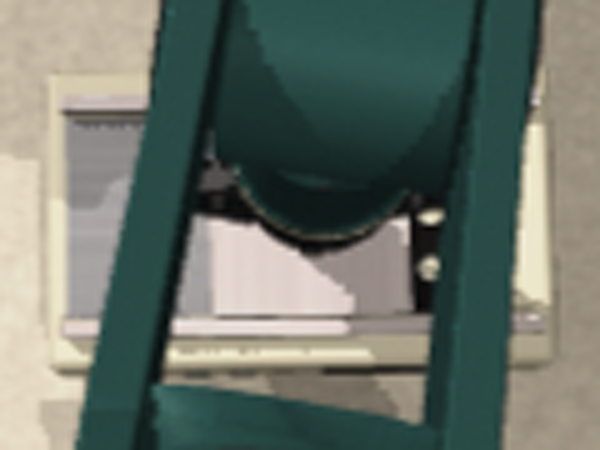

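Two rows of tubes (3 + 3) are bare left of the plate and the other two are covered. I'll nudge 0.5 mm nearer to half travel, check that it holds and that nothing else has moved, then hand in.

Run:
```python
from h import *
d=np.array([-np.sin(np.radians(.8)),np.cos(np.radians(.8))]); p=np.array([.599,-.0782])+d*.0490
robot.move_straight(np.array([p[0],p[1],.0797]),speed=.01); s=st(); robot.wait(1.0); s=st(); print(s['eef_pos'][1]+.0782)
for n in ['scene','top']:
    c=cap(n,n+'7.png')
    for k in ['canister_center','shutter_edge','rack','mouse','bottle']:
        for q in landmark_of(k,n)[:3]: print(n,k,round(q['conf'],2),np.round(W(c,q['at']),4))
```

```text
t 27.30 [ 0.5987 -0.0308  0.0796] F [-1.4 -8.6  0.8] op 0.131 [-9. 30. 95. -0. 55. 80.]
 t 28.30 [ 0.5987 -0.0308  0.0796] F [-0.3 -8.8 -0.2] op 0.130 [-9. 30. 95. -0. 55. 80.]
0.04737141813614467
scene canister_center 0.95 [0.5096 0.325  0.0493]
scene canister_center 0.85 [ 0.4523 -0.0587  0.0482]
scene canister_center 0.63 [0.4388 0.0506 0.0455]
scene shutter_edge 0.8 [ 0.6009 -0.0808  0.0646]
scene shutter_edge 0.29 [ 0.7719 -0.153   0.0018]
scene rack 0.74 [ 0.5195 -0.3163 -0.0021]
scene mouse 0.88 [0.7874 0.1445 0.0018]
scene bottle 0.79 [ 0.7776 -0.1548  0.0011]
top canister_center 0.96 [0.5123 0.3292 0.0514]
top canister_center 0.47 [ 0.5999 -0.0275  0.0979]
top shutter_edge 0.7 [ 0.6035 -0.0776  0.066 ]
top rack 0.81 [ 0.5233 -0.3087 -0.0025]
top mouse 0.69 [ 7.840e-01  1.469e-01 -1.000e-04]
top bottle 0.7 [ 7.819e-01 -1.587e-01  2.000e-04]
top bottle 0.65 [ 0.603  -0.0783  0.0709]
```

View pics/scene7.png

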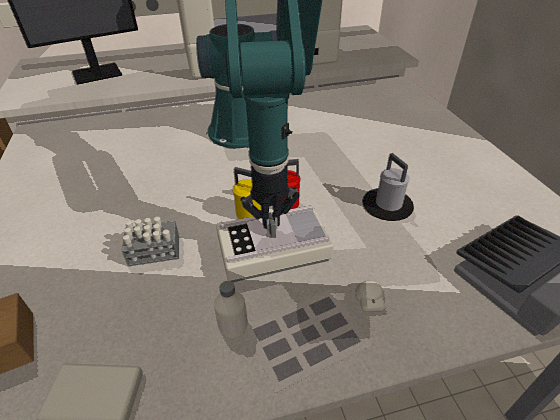

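The picture shows the canister upright on the mat at (392,190) and the shutter held with two rows bare at (241,240). The rack, mouse and bottle are where they were.

```bash
python3 -c "
from h import *
sign_off(); st()"
```

```text
the job is handed in; nothing more can be done
the job is handed in; nothing more can be done
```

I lifted the silver canister off the deck by its handle, set it down upright near the middle of the mat, and let go. The gripper then slid the shutter to about half its travel. I handed the job in at about 28.4 s with the fingers still holding it there.

- **Shutter:** it was open about 47.4 mm by the measured tool position, counted from the shut stop, which I found by pushing against it. The spring pulled with about 8.8 N, close to the 9 N expected at half travel. The opening stayed steady for 1 s before I handed in. Two rows of tubes were visibly bare and the other two covered.
- **Canister:** in the last picture it stood upright on the mat, about 2–6 mm from the mat's centre by the network positions.
- **Other things:** the rack, mouse, bottle and the red and yellow look-alikes were within a few millimetres of their starting positions.
- **Disagreements:** the network's estimates of the shutter edge (y from −0.077 to −0.081 m) scatter by about 4 mm. That fits their stated accuracy, so I relied on the tool position instead. The top camera was partly blocked by the arm at the end and gave two wrong detections near the shutter, which I ignored.

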